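# Peel the top tray off a clinging stack and hold it over the light panel

### The arm

A 7-joint arm with a two-finger parallel gripper is mounted at the origin on the work surface. World frame = base frame: x ahead of the robot, y to its left, z up, the work surface at z = 0. Lengths are in mm, angles in rad, forces in N, time in s.
With the tool pointing down it reaches from about 400 to 875 mm from the base axis. Payload 19.3 kg.
Tool frame: the origin (TCP) lies at the very end of the fingers, on their centre line; the grasp point (between the pads) lies 19 mm behind it (grip_point_offset is the z of the grasp point in the tool frame, in mm); z points along the fingers, x is the direction in which the jaws open and shut, and the axes are right-handed (so a half turn about z gives the same grasp; the last joint's range is limited). The gripper opens to 85 mm and grips with 20 to 120 N. Pads are 22 mm wide; open, the fingers measure 114 mm over their backs; the gripper's body (76 mm by 85 mm) begins 54 mm behind the grasp point. The pads swing forward as they close: fully open they stand 13 mm farther back than shut.
Start: joints at [1.177, 0.521, -0.036, 1.599, 0.021, 1.021, -0.113], TCP at [198.829, -592.521, 231.291] pointing down, gripper open.
Joint ranges: [-2.91, 2.91], [-0.3, 2.13], [-1.5, 1.42], [0.17, 2.43], [-1.26, 4.41], [0.16, 1.93], [-2.52, 2.52]. Speed limits (rad/s): [1.89, 1.89, 2.39, 2.39, 3.01, 3.01, 3.01].

### API

Orientations are given as a 3x3 rotation matrix whose columns are the frame's x, y, z axes.
In Python, from workcell import movep, movel, goto_joints, open_gripper, clamp, wait, inverse_kinematics, read_state, camera, PlanningError, finish_job, grip_point_offset gives the robot as it stands. Calls block until the motion is done:
- movep(position, orientation): joint-space move of the TCP to a pose.
- movel(position, frame=None, max_speed=150, guard=None): straight line of the TCP; frame=None keeps the orientation; max_speed is the mean speed in mm/s. With guard (N) it stops when the force on the tool has changed by that much, and returns True; else False.
- goto_joints(angles): joint-space move.
- open_gripper() and clamp(): open the fingers fully, or close them until they stop; the grip force is fixed at half the most.
- wait(seconds).
- inverse_kinematics(position, orientation): joint angles nearest the present ones, or None.
- read_state(): the state.
- camera(name): name is "side" or "top"; returns a dict with "image" (480x640x3 uint8, blue, green, red), "range_z" (480x640 float32, mm along the optical axis (not along the pixel's ray), 0 where there is no reading), "fx", "fy", "cx", "cy" (pixels), "dist_coeffs" ([k1, k2, p1, p2, k3] as OpenCV has them; the pictures are not rectified), "cam_to_world" (4x4, takes a point from camera to world coordinates). Camera axes: x right, y up, looking along -z (the intrinsics and any distortion apply to the point x, -y, -z); pixel columns grow to the right and rows downward; lengths in mm; the calibration is good to about 2 mm. A picture is of the moment at which its call begins.
A pose or a line that the arm cannot do raises PlanningError and nothing moves.
- finish_job(): hands the job in, once; it reports no verdict.
The state is a dict: "time": time; "qpos": joint angles; "qvel": joint speeds; "joint_efforts": joint torques, N m; "eef_pos": TCP position; "tool_rot": TCP orientation; "ft_force": force on the tool from outside, world axes, zero at the start; "torque": the same for the moment, N m; "finger_gap": finger opening in mm.
Only numpy, scipy, OpenCV 4.12 (cv2) and the standard library are available. Lean on these libraries where they do the work, as an engineer would, in place of code of your own. Each camera call takes 0.05 s, during which the arm holds its last target. There are 200 camera calls.

### The job

Lift the capped jar out of the top tray and stand it on the round cork mat, keeping it upright. Then pinch the upright tab of the top tray and peel the tray off the clinging stack, that corner first while the opposite corner is still down, without dragging or tipping the rest of the stack. Carry the tray over the light panel and finish still holding it there by the tab in the gripper, still, open side up and about level, centred over the panel with roughly 10 to 20 cm of air beneath it; leave everything else on the bench alone.

Things in the scene. Friction and masses are not known exactly. Their poses are not given: they have to be found in the camera images.
- jar_center (a point): Centre (half-way up) of the capped round jar that stands in the top tray at the start: 44 mm in diameter (cap 45 mm), 80 mm high, 90 to 180 g. z axis = its own axis, up.
- jar: The same jar, origin at the centre of its underside.
- mat_top (a point): Centre of the upper face of the fixed round cork mat: 90 mm across, 6 mm thick.
- tray: The top tray, pressed metal, 45 to 80 g: floor 140 (x) x 100 (y) mm, floor and walls 3 mm thick, flat rim 160 x 120 mm, 28 mm high. Origin: centre of its underside, z up. Nested 20 mm deep in the stack, gripped by friction of four sprung side ribs; raising the tab corner takes about 4 to 9 N. Free once its bottom is above the stack's rim. A grip on the tab may pivot unless the tool tilts with the tray.
- tray_tab (a point): Centre of the upright tab at the tray's +x+y corner, its only tab: a plate 9 mm thick, 32 mm long, 28 mm high, lying along the horizontal line from the tray's centre through that corner, outside the rim, so fingers pass down freely on both sides. Offset (92, 69, 37) mm from the tray's origin in its frame; axes as tray.
- tray_heel (a point): Underside of the tray floor at the corner opposite the tab, at (-70, -50, 0) mm in the tray's frame: the point about which it peels.
- tray_center (a point): Centre of the tray, half-way up: 14 mm above the centre of its underside.
- stack: The rest of the nested stack under the top tray, loose on the bench, 2.2 kg, 160 x 120 mm over the rims, 52 mm high. Origin: centre of its underside; axes parallel to the tray's. The tray's underside sits 32 mm above this origin at the start.
- panel_top (a point): Centre of the upper face of the flat fixed light panel: 200 (x) x 150 (y) mm, 18 mm high, grey frame with a white face.
- dishes: Bystander, to be left alone: pair of stacked round glass dishes, 64 mm across, 30 mm high. Origin at the centre of its underside.
- flask: Bystander, to be left alone: small conical flask with a foil cap, 64 mm across, 84 mm high. Origin at the centre of its underside.
- vial: Bystander, to be left alone: small jar, 28 mm across, 50 mm high. Origin at the centre of its underside.
- media_bottle: Bystander, to be left alone: screw-cap glass bottle, 72 mm across, 120 mm high. Origin at the centre of its underside.
- tip_box: Bystander, to be left alone: closed pipette-tip box, 85 x 120 x 60 mm. Origin at the centre of its underside.
- calculator: Bystander, to be left alone: pocket calculator lying flat, 150 x 80 x 15 mm. Origin at the centre of its underside.
- notebook: Bystander, to be left alone: closed notebook lying flat, 210 x 150 x 12 mm. Origin at the centre of its underside.
Things that resemble listed ones, but are neither listed nor needed, are in the scene too. What is shaped like the stack but pink or yellow is not meant. Leave any pink look-alike of the tray alone.

How it is judged (in metres and radians):
On the way, in this order (a step that is already met when the one before it is completed fails the run):
1. the jar stands upright and released on the cork mat (horizontal distance between jar_center and mat_top below 0.028 m and angle between jar's own z axis and vertical below 0.12 rad and height (world z) of jar_center between 0.04 and 0.053 m and contact force between the fingers and jar below 0.05 N), for 0.3 s.
2. the tab corner of the tray is peeled up more than 15 mm while the opposite corner is still down in the stack (z of tray_tab in the frame of stack above 0.084 m and z of tray_heel in the frame of stack below 0.04 m and contact force between the fingers and tray above 0.5 N), for 0.05 s.
At the end, for the whole second after the job is handed in: Jar upright, released, within 28 mm of the mat's centre; tray held by its tab (grasp within 35 mm of tab centre), still, within 0.35 rad of level, centre within 50 mm of the panel's and 0.095 to 0.28 m up; rest of the stack flat and within 30 mm of its start (all of step 1 and contact force between the fingers and tray above 0.5 N and horizontal distance between tray_center and panel_top below 0.05 m and distance between tray_tab and the grasp point below 0.035 m and height (world z) of tray_center between 0.095 and 0.28 m and angle between tray's own z axis and vertical below 0.35 rad and linear speed of tray below 0.03 m/s and contact force between tray and stack below 0.05 N and contact force between tray and jar below 0.05 N and distance of stack from where it was at the start of the episode below 0.03 m and angle between stack's own z axis and vertical below 0.05 rad); the arm keeps its last pose, push and grip.
It fails at once if the jar is tipped (angle between jar's own z axis and vertical above 0.5 rad).
It fails at once if the rest of the stack is dragged more than 40 mm or tipped (distance of stack from where it was at the start of the episode above 0.04 m or angle between stack's own z axis and vertical above 0.2 rad).
It fails at once if a bystander is moved more than 30 mm (distance of any of dishes, flask, vial, media_bottle, tip_box, calculator, notebook from where it was at the start of the episode above 0.03 m).
It also fails if it takes over 59 s, if anything falls off the work surface, if the arm or the gripper's body presses on something with over 40 N, if the wrist force passes 120 N, or if a joint passes its speed limit or range.

## Working session

There is one attempt and no reset: what is moved stays moved. The work goes in short steps, each a Python script; the robot and the scene stay as the last script left them, time stands still between calls to the robot, and variables do not carry over. Pictures are saved under pics/ and viewed, about 8 in all and at most 12, crops included, and the job is handed in when it is done.

```bash
ls; mkdir -p pics; cat > h.py <<'E'
import numpy as np, cv2
from workcell import *
def K(c): return np.array([[c["fx"],0,c["cx"]],[0,c["fy"],c["cy"]],[0,0,1.]])
def rays(c,uv):
    p=cv2.undistortPoints(np.float64(uv).reshape(-1,1,2),K(c),np.float64(c["dist_coeffs"])).reshape(-1,2)
    T=np.array(c["cam_to_world"]); d=np.c_[p[:,0],-p[:,1],-np.ones(len(p))]
    return T[:3,3], d@T[:3,:3].T      # d scaled so range_z multiplies it
def on_plane(c,uv,z):
    o,d=rays(c,uv); return o+d*((z-o[2])/d[:,2])[:,None]
def cloud(c):
    v,u=np.mgrid[0:480,0:640]; o,d=rays(c,np.c_[u.ravel(),v.ravel()])
    r=c["range_z"].ravel(); P=o+d*r[:,None]; P[r<=0]=np.nan
    return P.reshape(480,640,3)
def proj(c,P):
    T=np.linalg.inv(np.array(c["cam_to_world"])); p=np.atleast_2d(P)@T[:3,:3].T+T[:3,3]
    p=p*[1,-1,-1]
    return cv2.projectPoints(p,np.zeros(3),np.zeros(3),K(c),np.float64(c["dist_coeffs"]))[0].reshape(-1,2)
E
python3 - <<'E'
from h import *
import pickle
for n in("top","side"):
    c=camera(n); cv2.imwrite(f"pics/{n}0.png",c["image"]); pickle.dump(c,open(f"{n}0.pkl","wb"))
    print(n,np.round(c["cam_to_world"],3).tolist(),c["fx"],c["cx"],c["cy"],c["dist_coeffs"],(c["range_z"]>0).mean())
print(read_state(), grip_point_offset)
E
```

```text
pics
top [[-0.008, 0.997, -0.073, 401.507], [-1.0, -0.009, -0.012, -36.443], [-0.013, 0.073, 0.997, 1577.222], [0.0, 0.0, 0.0, 1.0]] 618.6924371626275 318.46364941103195 231.7082673417212 [-0.03707457  0.          0.          0.          0.        ] 0.9960970052083333
side [[-0.769, 0.343, -0.539, -165.53], [-0.639, -0.423, 0.642, 762.315], [-0.008, 0.838, 0.545, 744.503], [0.0, 0.0, 0.0, 1.0]] 517.8023362253508 328.0407372192116 239.2129164709517 [-0.07734371  0.          0.          0.          0.        ] 0.9959407552083334
{'time': 0.1, 'qpos': array([ 1.17677414,  0.52196339, -0.0363159 ,  1.59994178,  0.02120397,
        1.02110875, -0.11281656]), 'qvel': array([ 0.00050716, -0.001349  , -0.00117731, -0.00059308, -0.00057015,
       -0.00065487,  0.00167124]), 'joint_efforts': array([ 2.65820228e-03, -9.28478050e+01,  1.98310822e+00, -3.70529151e+01,
        1.81006745e-02,  5.36674968e-03,  4.43643023e-05]), 'eef_pos': array([ 198.73421139, -592.24283514,  230.7811265 ]), 'tool_rot': array([[ 3.18158424e-01, -9.48037474e-01, -4.06206734e-04],
       [-9.48036999e-01, -3.18158672e-01,  9.53249642e-04],
       [-1.03295458e-03,  8.18146092e-05, -9.99999463e-01]]), 'ft_force': array([ 0.11153076,  0.59171344, -1.39307117]), 'torque': array([ 0.02941138,  0.04762558, -0.00249844]), 'finger_gap': 85.3373487405474} -18.700000000000003
```

View pics/top0.png

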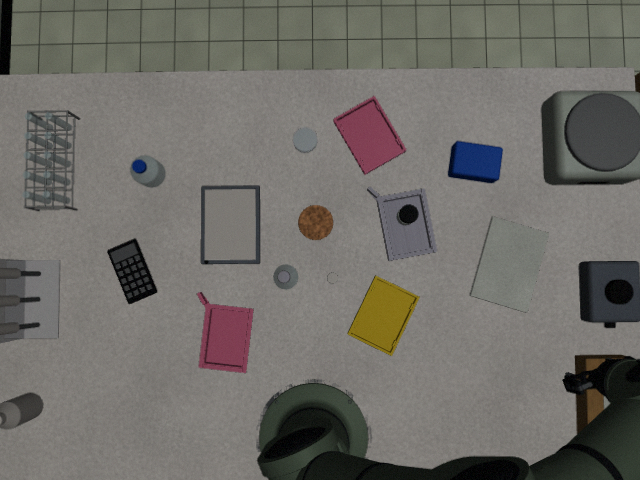

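View pics/side0.png

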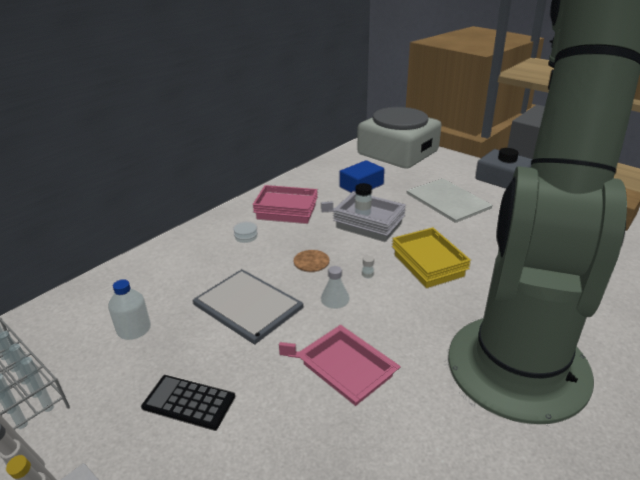

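The top view shows the grey stack at (405,225) with its tab at (372,192), the jar cap at (408,214), the mat at (316,222) and the panel at (231,225). The side view shows the same: jar (363,195), tab (327,206), mat (311,260), panel (248,303). Pink and yellow stacks are decoys.

```bash
cat > meas.py <<'E'
from h import *
import pickle
C={n:pickle.load(open(n+"0.pkl","rb")) for n in("top","side")}
def comp(mask,seed):
    n,l,s,ce=cv2.connectedComponentsWithStats(mask.astype(np.uint8))
    d=[np.hypot(*(ce[i]-seed)) if s[i,4]>8 else 1e9 for i in range(1,n)]; i=1+int(np.argmin(d))
    return l==i,ce[i],s[i]
def tri(uvt,uvs):
    o1,d1=rays(C["top"],uvt);o2,d2=rays(C["side"],uvs);d1=d1[0];d2=d2[0]
    t=np.linalg.lstsq(np.c_[d1,-d2],o2-o1,rcond=None)[0]; a=o1+t[0]*d1;b=o2+t[1]*d2
    return (a+b)/2,np.linalg.norm(a-b)
if __name__=="__main__":
    hsv={n:cv2.cvtColor(C[n]["image"],cv2.COLOR_BGR2HSV) for n in C}
    cl={n:cloud(C[n]) for n in C}
    r=lambda a:np.round(a,1).tolist()
    jt=comp(hsv["top"][...,2]<50,(408,214)); js=comp(hsv["side"][...,2]<50,(363,190))
    print("cap top px",jt[1],jt[2],"side",js[1],js[2]); 
    P=cl["top"][jt[0]]; print("cap depth med",r(np.nanmedian(P,0)),"tri",tri(jt[1],js[1]))
    br={n:(hsv[n][...,1]>100)&(hsv[n][...,0]>3)&(hsv[n][...,0]<18) for n in C}
    mt=comp(br["top"],(316,222)); ms=comp(br["side"],(311,260))
    print("mat",mt[1:],ms[1:],tri(mt[1],ms[1]),r(np.nanmedian(cl["top"][mt[0]],0)),r(np.nanmedian(cl["side"][ms[0]],0)))
    # panel: dark bluish frame
    pm=comp(hsv["top"][...,2]<115,(231,225)); rect=cv2.minAreaRect(np.argwhere(pm[0])[:,::-1].astype(np.float32))
    print("panel",pm[1:],rect,r(on_plane(C["top"],[rect[0]],18)),r(np.nanmedian(cl["top"][215:235,220:245].reshape(-1,3),0)), r(np.nanmedian(cl["side"][295:310,240:256].reshape(-1,3),0)))
    # heights around stack
    for n,(u0,u1,v0,v1) in {"top":(360,445,180,268),"side":(315,412,180,240)}.items():
        z=cl[n][v0:v1,u0:u1]; cv2.imwrite(f"pics/z_{n}.png",cv2.resize(np.hstack([C[n]["image"][v0:v1,u0:u1],cv2.cvtColor(np.clip(np.nan_to_num(z[...,2])*2.5,0,255).astype(np.uint8),cv2.COLOR_GRAY2BGR)]),None,fx=4.1 if n=="side" else 4.6,fy=4.1 if n=="side" else 4.6,interpolation=0))
        P=z.reshape(-1,3)
        for lo,hi in((8,30),(30,40),(40,50),(50,58),(58,66),(66,90),(90,130)):
            q=P[(P[:,2]>lo)&(P[:,2]<hi)]; print(n,lo,hi,len(q),r(q.mean(0)) if len(q) else "", r(q.min(0)) if len(q) else "",r(q.max(0)) if len(q) else "")
E
python3 meas.py; python3 - <<'E'
import cv2,numpy as np
a=cv2.imread('pics/z_top.png');b=cv2.imread('pics/z_side.png')
w=max(a.shape[1],b.shape[1]);p=lambda i:np.hstack([i,np.zeros((i.shape[0],w-i.shape[1],3),np.uint8)])
o=np.vstack([p(a),p(b)]);s=min(800/o.shape[1],600/o.shape[0]);print(o.shape,a.shape,s);cv2.imwrite('pics/zz.png',cv2.resize(o,None,fx=s,fy=s))
E
```

```text
cap top px [407.80612245 213.90816327] [397 205  21  19 294] side [363.04761905 188.95833333] [355 183  17  13 168]
cap depth med [548.7, -231.1, 113.5] tri (array([ 548.68626131, -232.12392991,  108.41213517]), np.float64(1.9114172368487594))
mat (array([315.31584582, 222.09421842]), array([298, 205,  35,  35, 934], dtype=int32)) (array([310.96814159, 260.2159292 ]), array([294, 250,  35,  21, 565], dtype=int32)) (array([540.38860602,  -9.77413695,   3.40582489]), np.float64(1.875556016675777)) [541.1, -8.6, 5.3] [536.8, -7.8, 5.9]
panel (array([232.20138889, 224.51388889]), array([ 200,  185,   61,   80, 1296], dtype=int32)) ((230.0, 224.5), (79.0, 60.0), 90.0) [[535.6, 207.0, 18.0]] [535.5, 202.2, 16.8] [529.2, 210.0, 18.0]
top 8 30 251 [528.8, -229.5, 26.0] [438.1, -338.0, 8.0] [646.9, -122.5, 30.0]
top 30 40 1390 [525.0, -235.7, 34.5] [442.1, -293.1, 30.0] [604.6, -164.3, 39.9]
top 40 50 154 [536.4, -236.3, 43.3] [441.7, -293.7, 40.0] [603.4, -164.2, 49.6]
top 50 58 466 [534.6, -233.8, 55.4] [441.5, -308.7, 50.2] [618.8, -141.1, 58.0]
top 58 66 684 [530.1, -234.2, 60.9] [443.7, -305.4, 58.0] [617.7, -138.4, 66.0]
top 66 90 109 [579.0, -181.6, 77.7] [453.0, -286.5, 66.0] [621.1, -137.2, 89.7]
top 90 130 298 [550.0, -231.9, 113.0] [528.8, -255.4, 90.8] [572.9, -210.5, 121.2]
side 8 30 634 [553.0, -254.7, 19.1] [439.2, -477.9, 8.1] [730.5, -162.6, 30.0]
side 30 40 562 [533.3, -247.4, 35.5] [374.0, -423.4, 30.1] [723.1, -164.6, 40.0]
side 40 50 494 [525.6, -231.5, 45.2] [373.6, -395.7, 40.0] [711.7, -157.2, 50.0]
side 50 58 404 [516.4, -221.3, 53.5] [374.4, -367.1, 50.0] [719.8, -139.7, 58.0]
side 58 66 532 [524.9, -222.7, 60.6] [440.7, -307.0, 58.0] [613.3, -139.5, 65.9]
side 66 90 204 [564.3, -191.7, 77.3] [521.3, -242.3, 66.3] [616.1, -136.3, 89.7]
side 90 130 224 [542.0, -225.7, 107.9] [525.0, -255.7, 90.3] [568.9, -210.2, 117.7]
(651, 795, 3) (405, 782, 3) 0.9216589861751152
```

View pics/zz.png

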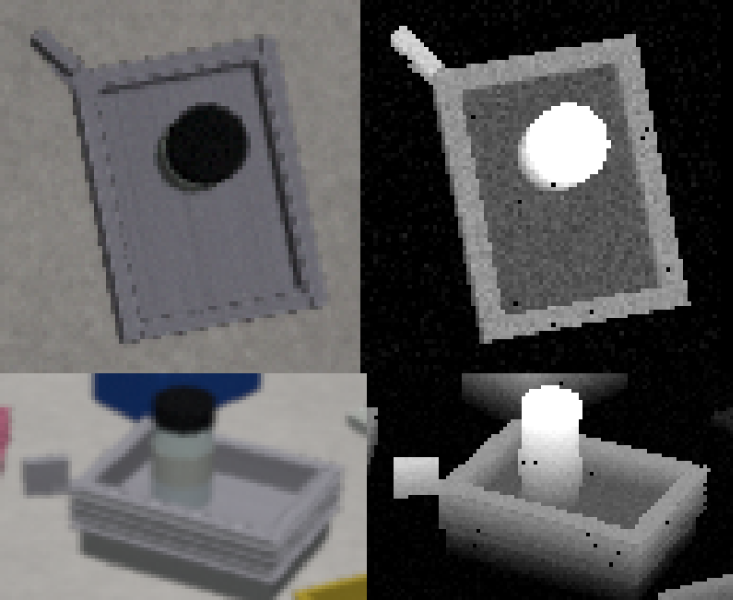

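The crops show the tab clearly in both views: thin dark strip from (35,35) to (78,72) in the upper-left crop and a grey plate at (46,476) in the side crop. The jar cap is at (206,145). The heights agree with the text: cap top ≈114, rim ≈60, tray floor ≈35.

Next I'll fit the tray and tab, and check the reach.

```bash
cat > fit.py <<'E'
from meas import *
import json
ct=cloud(C["top"])[180:268,360:445].reshape(-1,3); cs=cloud(C["side"])[185:240,315:412].reshape(-1,3)
ct=ct[ct[:,2]>8]; cs=cs[cs[:,2]>8]
cap=ct[ct[:,2]>110]; print("cap",cap.mean(0), cv2.minEnclosingCircle(cap[:,:2].astype(np.float32)))
jar=cap[:,:2].mean(0)
for n,P in(("top",ct),("side",cs)):
    R=P[(P[:,2]>55)&(P[:,2]<66)&(np.hypot(*(P[:,:2]-jar).T)>35)]
    im=np.zeros((400,400),np.uint8); q=np.round(R[:,:2]-[330,-430]).astype(int)
    q=q[((q>=0)&(q<400)).all(1)]; im[q[:,1],q[:,0]]=255; im=cv2.morphologyEx(im,cv2.MORPH_CLOSE,np.ones((7,7)))
    im=cv2.morphologyEx(cv2.morphologyEx(im,cv2.MORPH_CLOSE,np.ones((9,9))),cv2.MORPH_OPEN,np.ones((11,11)))
    pts=np.argwhere(im)[:,::-1].astype(np.float32); l,lab,st,ce=cv2.connectedComponentsWithStats(im); k=1+st[1:,4].argmax()
    r=cv2.minAreaRect(np.argwhere(lab==k)[:,::-1].astype(np.float32)); print(n,"rim rect",np.array(r[0])+[330,-430],r[1],r[2])
    T=P[(P[:,2]>66)&(P[:,2]<92)&(np.hypot(*(P[:,:2]-jar).T)>50)&(P[:,0]>570)&(P[:,1]>-185)]
    u,s,v=np.linalg.svd(T[:,:2]-T[:,:2].mean(0),full_matrices=False); a=(T[:,:2]-T[:,:2].mean(0))@v[0]
    mid=T[:,:2].mean(0)+v[0]*(a.min()+a.max())/2
    print(n,"tab",len(T),T.mean(0),"mid",mid,"dir",np.degrees(np.arctan2(v[0,1],v[0,0]))%180,"len",np.ptp(a),"thick sd",s[1]/len(T)**.5,"z",np.percentile(T[:,2],[2,50,98]))
E
python3 fit.py
python3 - <<'E'
from h import *
for p,yaws in(((549,-232,150),(0,30,45,60,90,120,137,150)),((541,-9,150),(0,30,45,60,90,120,137,150)),((610,-155,51),(137,-43)),((613,289,200),(137,-43))):
    for y in yaws:
        a=np.radians(y); R=np.array([[np.cos(a),np.sin(a),0],[np.sin(a),-np.cos(a),0],[0,0,-1]])
        q=inverse_kinematics(p,R); print(p,y,None if q is None else np.round(q,2))
E
```

```text
cap [ 550.44618514 -232.70451297  114.51786481] ((550.7787475585938, -232.7847900390625), 22.62236785888672)
top rim rect [ 488.71714783 -202.14225769] (91.08597564697266, 42.01457595825195) 11.768289566040039
top tab 65 [ 607.95444633 -150.77191554   80.19258174] mid [ 606.47167496 -152.37596876] dir 47.25000316819947 len 36.32668772207806 thick sd 3.0257325921241813 z [66.98226224 81.65181802 86.6444302 ]
side rim rect [ 519.33822632 -183.39706421] (157.389892578125, 34.54536819458008) 1.2188750505447388
side tab 83 [ 602.54071328 -150.39912969   76.42644333] mid [ 602.53312722 -150.40779026] dir 48.7838705265261 len 30.236425885939596 thick sd 2.9156868518383425 z [66.6306385  77.14302723 84.47913929]
(549, -232, 150) 0 [ 0.59  0.6  -0.41  1.74  0.3   0.87  0.04]
(549, -232, 150) 30 [ 0.66  0.62 -0.53  1.73  0.38  0.89  0.5 ]
(549, -232, 150) 45 [ 0.7   0.63 -0.58  1.73  0.42  0.91  0.73]
(549, -232, 150) 60 [ 0.73  0.64 -0.63  1.73  0.45  0.92  0.96]
(549, -232, 150) 90 [ 0.79  0.67 -0.72  1.73  0.52  0.95  1.43]
(549, -232, 150) 120 [ 1.06  0.93 -1.28  1.71  0.94  1.25  1.65]
(5
[... 181 characters left out ...]
 -0.46]
(541, -9, 150) 30 [ 0.4   0.57 -0.68  1.87  0.47  0.86  0.01]
(541, -9, 150) 45 [ 0.43  0.59 -0.73  1.87  0.5   0.87  0.24]
(541, -9, 150) 60 [ 0.46  0.6  -0.77  1.87  0.53  0.89  0.47]
(541, -9, 150) 90 [ 0.48  0.61 -0.8   1.87  0.55  0.9   0.98]
(541, -9, 150) 120 [ 0.73  0.85 -1.28  1.86  0.9   1.16  1.22]
(541, -9, 150) 137 [ 0.73  0.85 -1.28  1.86  0.9   1.16  1.52]
(541, -9, 150) 150 [ 0.73  0.85 -1.28  1.86  0.9   1.16  1.75]
(610, -155, 51) 137 [ 0.88  1.15 -1.28  1.67  1.16  1.27  1.72]
(610, -155, 51) -43 [ 0.33  0.76 -0.27  1.7   0.28  0.72 -0.83]
(613, 289, 200) 137 [ 0.13  0.96 -1.28  1.44  0.92  1.41  1.23]
(613, 289, 200) -43 [-0.06  0.75 -0.79  1.45  0.55  1.18 -1.69]
```

```bash
cat > fit2.py <<'E'
from meas import *
z=cloud(C["top"])[...,2]; m=np.zeros((480,640),np.uint8); m[180:268,360:445]=np.nan_to_num(z[180:268,360:445])>27
m=cv2.morphologyEx(m,cv2.MORPH_CLOSE,np.ones((3,3))); m=cv2.morphologyEx(m,cv2.MORPH_OPEN,np.ones((9,9)))
k=cv2.findContours(m,cv2.RETR_EXTERNAL,cv2.CHAIN_APPROX_NONE)[0]; k=max(k,key=cv2.contourArea).reshape(-1,2)
p=on_plane(C["top"],k,60)[:,:2].astype(np.float32); print("rim",cv2.minAreaRect(p))
E
python3 fit2.py
cat >> h.py <<'E'
def down(deg):
    a=np.radians(deg); return np.array([[np.cos(a),np.sin(a),0],[np.sin(a),-np.cos(a),0],[0,0,-1.]])
def st(tag=""):
    s=read_state(); print(tag,"t%.2f"%s["time"],"p",np.round(s["eef_pos"],1),"gap %.1f"%s["finger_gap"],"F",np.round(s["ft_force"],1),"M",np.round(s["torque"],2))
E
python3 - <<'E'
from h import *
R=down(0); j=(550,-232.3)
movep([*j,190],R); st("above")
print(movel([*j,69],R,guard=8)); st("down")
clamp(); st("clamped")
movel([*j,75],R,max_speed=40); wait(.1); st("lift")
movel([*j,170],R); st("up")
c=camera("side"); cv2.imwrite("pics/jar1.png",c["image"][60:300,220:540])
E
```

```text
rim ((530.171630859375, -233.47677612304688), (160.87913513183594, 122.9334716796875), 9.998291015625)
above t1.93 p [ 549.5 -233.7  190. ] gap 85.6 F [-0.3 -0.3  0. ] M [-0.03  0.    0.01]
False
down t2.89 p [ 550.5 -232.5   69.8] gap 85.4 F [-0.4 -0.7 -0.2] M [-0.01  0.06  0.02]
clamped t3.36 p [ 550.3 -232.4   69.7] gap 43.3 F [-0.6  0.3  8.2] M [0.07 0.46 0.01]
lift t3.76 p [ 550.  -232.3   75. ] gap 43.8 F [-0.2 -0.  -1.7] M [-0.    0.01  0.05]
up t4.54 p [ 549.5 -232.2  169.2] gap 43.5 F [-0.7 -0.  -1.6] M [ 0.01 -0.03 -0.03]
```

View pics/jar1.png

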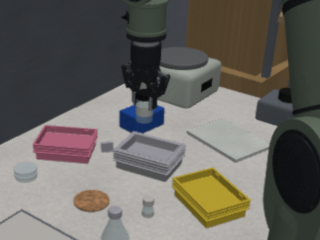

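The jar is held upright at (145,108), clear of the tray. Next I place it on the mat with a force guard.

```bash
python3 - <<'E'
from h import *
R=down(0); m=(540,-9)
movel([*m,170],R,max_speed=200); movel([*m,60],R); st("above mat"); wait(.2)
print(movel([*m,36],R,max_speed=25,guard=4)); st("down")
open_gripper(); st("open")
movel([*m,180],R); st("up")
import pickle
from meas import comp,tri,C
for n,seed in(("top",None),("side",None)):
    c=camera(n); pickle.dump(c,open(n+"1.pkl","wb")); cv2.imwrite(f"pics/{n}1.png",c["image"])
cs=pickle.load(open("side1.pkl","rb")); P=cloud(cs).reshape(-1,3)
q=P[(np.hypot(P[:,0]-540,P[:,1]+9)<45)&(P[:,2]>10)&(P[:,2]<100)]; print(len(q),q.mean(0),np.percentile(q,[1,99],axis=0))
E
```

```text
above mat t6.74 p [540.4  -9.1  60.7] gap 43.3 F [ 0.4  0.1 -1.4] M [-0.01 -0.04  0.02]
True
down t7.67 p [539.9  -8.9  40.6] gap 43.1 F [-0.8  0.2  6.8] M [-0.08  0.19  0.02]
open t8.17 p [539.5  -9.1  40.4] gap 85.4 F [0.1 0.6 0.1] M [-0.01  0.02 -0.02]
up t9.25 p [539.6  -9.1 179.2] gap 85.6 F [ 0.7 -0.3  0.4] M [-0.04 -0.01 -0.01]
614 [528.35427943  -1.25241674  57.06556398] [[513.91629789 -28.5575418   11.01972154]
 [555.05255426  12.59643181  88.16880436]]
```

View pics/side1.png

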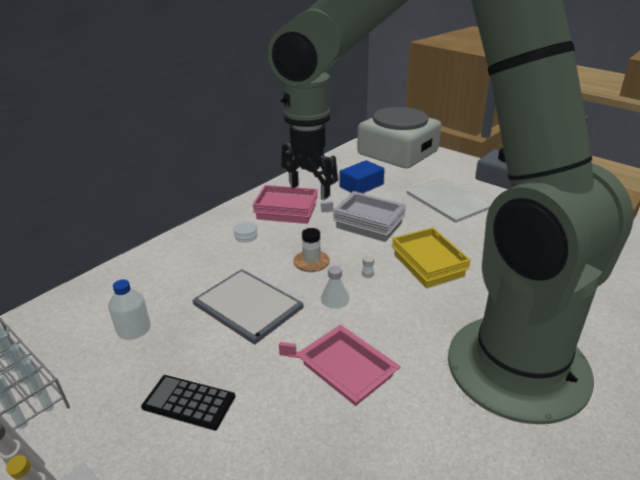

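The jar stands on the mat at (311,248), upright and released. Next: check the peel and carry path with IK, then grip the tab and start the peel.

```bash
cat >> h.py <<'E'
from scipy.spatial.transform import Rotation as Ro
TAB=np.array([607.3,-151.0,50.]); HEEL=np.array([469.8,-294.9,32.]); A=np.radians(47); AX=np.array([np.sin(A),-np.cos(A),0]); R0=down(-43)
def peel(deg,up=0):
    r=Ro.from_rotvec(AX*np.radians(deg)).as_matrix()
    return HEEL+r@(TAB-HEEL)+[0,0,up], r@R0
E
python3 - <<'E'
from h import *
for d,u in((0,0),(4,0),(8,0),(13,0),(13,60),(13,150)):
    p,R=peel(d,u); q=inverse_kinematics(p,R); print(d,u,p.round(),None if q is None else q.round(2))
movep([*TAB[:2],150],R0); st("above")
print(movel(TAB,R0,max_speed=100,guard=8)); st("down")
c=camera("side"); a=c["image"][130:270,250:450]
clamp(); st("clamped")
for d in(2,4): movel(*peel(d),max_speed=25); st(d)
c=camera("side"); cv2.imwrite("pics/peel1.png",cv2.resize(np.vstack([a,c["image"][130:270,250:450]]),None,fx=2,fy=2,interpolation=2))
E
```

```text
0 0 [ 607. -151.   50.] [ 0.3   0.76 -0.22  1.71  0.24  0.7  -0.8 ]
4 0 [ 606. -152.   64.] [ 0.36  0.73 -0.26  1.74  0.19  0.66 -0.73]
8 0 [ 604. -154.   78.] [ 0.42  0.7  -0.3   1.76  0.13  0.63 -0.65]
13 0 [ 601. -158.   94.] [ 0.52  0.67 -0.36  1.79  0.04  0.6  -0.54]
13 60 [ 601. -158.  154.] [ 0.52  0.59 -0.36  1.76  0.    0.71 -0.53]
13 150 [ 601. -158.  244.] [ 0.53  0.48 -0.37  1.68 -0.04  0.89 -0.52]
above t10.03 p [ 607.  -150.7  149.3] gap 85.2 F [-0.1  0.8 -0.4] M [ 0.01 -0.04  0.01]
False
down t11.18 p [ 607.7 -151.    50.6] gap 85.7 F [ 0.5 -0.1  0.6] M [ 0.01 -0.01 -0.01]
clamped t11.97 p [ 607.5 -151.1   50.2] gap 9.9 F [-0.2  0.   2.9] M [-0.09  0.   -0.03]
2 t12.39 p [ 606.8 -151.8   57.3] gap 9.4 F [ 1.6 -0.1  1.6] M [ 0.09 -0.13  0.01]
4 t12.82 p [ 606.1 -152.4   64.2] gap 9.0 F [-0.1  1.4  1.9] M [ 0.16 -0.02  0.  ]
```

View pics/peel1.png

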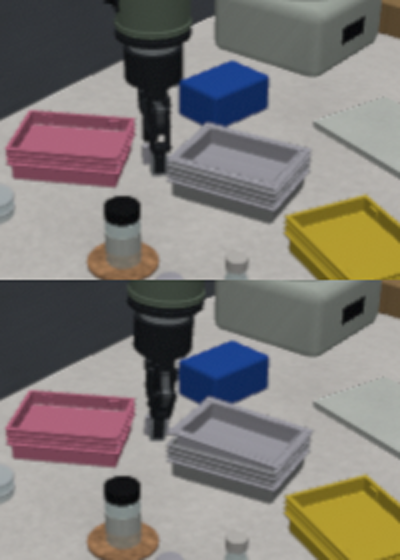

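The gap of 9–10 mm means the tab is held. The lower crop shows the tray's tab corner starting to rise at (195,410), with the stack unmoved. I'll continue the peel.

```bash
python3 - <<'E'
from h import *
for d in(6,8,9.5): movel(*peel(d),max_speed=25); st(d)
wait(.2); st()
c=camera("side"); a=c["image"][170:260,300:420]; cv2.imwrite("pics/peel2.png",cv2.resize(a,None,fx=4,fy=4,interpolation=2))
P=cloud(camera("top"))
for uv in((380,201),(396,215),(412,206),(420,193),(425,240),(405,253),(391,256),(432,248)): print(uv,np.round(np.nanmedian(P[uv[1]-1:uv[1]+2,uv[0]-1:uv[0]+2].reshape(-1,3),0)))
E
```

```text
6 t13.29 p [ 605.3 -153.3   71. ] gap 9.4 F [0.7 2.3 1.3] M [ 0.27 -0.08  0.03]
8 t13.72 p [ 604.3 -154.1   78. ] gap 9.3 F [-0.2  3.9 -0. ] M [ 0.82 -0.02  0.14]
9.5 t14.07 p [ 603.7 -155.2   83.3] gap 9.3 F [1.2 6.  2. ] M [ 1.11 -0.14  0.14]
 t14.28 p [ 603.7 -155.2   83.2] gap 9.1 F [0.2 5.7 1.6] M [ 1.09 -0.11  0.16]
(380, 201) [ 541. -137.  435.]
(396, 215) [ 506. -156.  522.]
(412, 206) [ 520. -183.  532.]
(420, 193) [ 545. -200.  508.]
(425, 240) [ 458. -192.  604.]
(405, 253) [ 438. -161.  599.]
(391, 256) [ 451. -194.   70.]
(432, 248) [ 444. -199.  622.]
```

View pics/peel2.png

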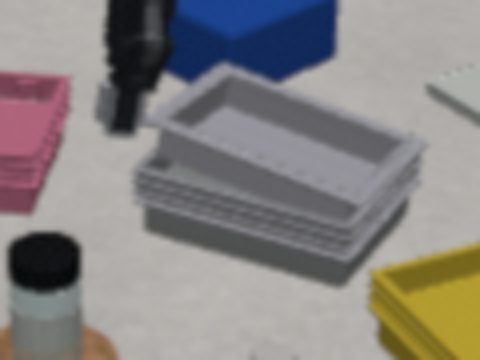

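The tray is clearly peeled: its tab corner is at (155,110), off the stack, the far right side is still nested, and the stack is flat. A lateral force of about 6 N has built up, so I'll ease slightly toward the tab side and lift in small steps.

```bash
python3 - <<'E'
from h import *
s=np.array([.3,2.2,0])
for d,u in((9.5,0),(10,4),(10,9),(10,14),(10,20),(10,28),(10,40)):
    p,R=peel(d,u); movel(p+s,R,max_speed=30); st((d,u))
c=camera("side"); a=c["image"][130:250,280:440]; cv2.imwrite("pics/lift1.png",cv2.resize(a,None,fx=3,fy=3,interpolation=2))
E
```

```text
(9.5, 0) t14.62 p [ 603.5 -153.6   82.8] gap 9.5 F [-1.5  1.4  1.1] M [0.03 0.35 0.07]
(10, 4) t14.97 p [ 603.1 -154.    88.4] gap 9.4 F [-3.4 -2.6 -2.5] M [-0.72  0.96  0.04]
(10, 9) t15.28 p [ 603.7 -153.4   93.6] gap 9.4 F [-2.2 -1.9 -1.9] M [-0.68  0.56  0.01]
(10, 14) t15.60 p [ 603.8 -153.2   98.7] gap 9.6 F [-1.8 -1.  -2.3] M [-0.54  0.2   0.09]
(10, 20) t15.95 p [ 603.8 -153.1  104.7] gap 9.2 F [ 0.4  0.3 -0.3] M [-0.12 -0.03  0.02]
(10, 28) t16.37 p [ 603.5 -153.3  112.5] gap 9.7 F [-0.1 -0.1 -0.4] M [-0.1   0.12  0.01]
(10, 40) t16.92 p [ 603.4 -153.3  124.4] gap 9.4 F [-0.  -0.2 -0.4] M [-0.1   0.12 -0.02]
```

View pics/lift1.png

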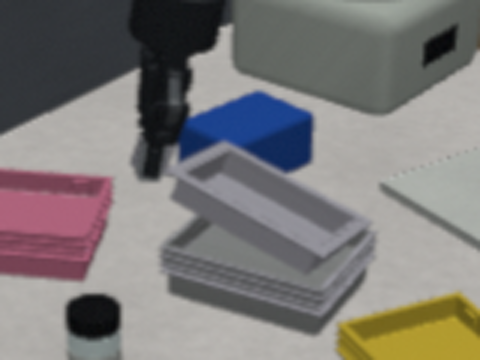

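The tray is free: the stack is flat, the tray hangs from the tab, and the wrist force is only its weight. Now I lift it, carry it over the panel and measure the tilt.

```bash
cat > chk.py <<'E'
from h import *
def tray_plane():
    P=np.vstack([cloud(camera(n)).reshape(-1,3) for n in("top","side")])
    s=read_state(); t=s["eef_pos"]-19*s["tool_rot"][:,2]; c=t[:2]-[78,84]
    q=P[(np.hypot(*(P[:,:2]-c).T)<38)&(P[:,2]>60)&(P[:,2]<t[2]+40)]
    for _ in range(8):
        m=np.median(q,0) if _==0 else q.mean(0); n=np.linalg.svd(q-m,full_matrices=False)[2][2]; n*=np.sign(n[2])
        d=(q-m)@n; q=q[np.abs(d)<max(3,2*np.median(abs(d)))]
    d=np.array([np.cos(A),np.sin(A)])
    print("floor pts",len(q),"centre",m.round(1),"n",n.round(3),"tilt deg %.1f"%np.degrees(np.arccos(n[2])),"peel-tilt %.1f"%np.degrees(np.arctan2(-n[:2]@d,n[2])),"roll %.1f"%np.degrees(np.arctan2(n[:2]@[-d[1],d[0]],n[2])))
E
python3 - <<'E'
from chk import *
p=read_state()["eef_pos"]; R=peel(10)[1]
movel([p[0],p[1],235],R,max_speed=120); st("up")
movel([613,290,235],R,max_speed=200); st("panel"); wait(.3)
tray_plane()
c=camera("side"); t=camera("top")
cv2.imwrite("pics/carry.png",np.hstack([c["image"][80:400,100:440],t["image"][130:450,150:470]]))
E
```

```text
up t18.04 p [ 603.  -153.3  234.2] gap 9.4 F [ 0.3  0.1 -1. ] M [-0.08  0.11 -0.  ]
panel t20.41 p [613.3 289.2 235. ] gap 9.6 F [ 0.2 -0.  -0.6] M [-0.11  0.08 -0.03]
floor pts 635 centre [536.3 196.  178.5] n [-0.214 -0.24   0.947] tilt deg 18.8 peel-tilt 18.8 roll -0.4
```

View pics/carry.png

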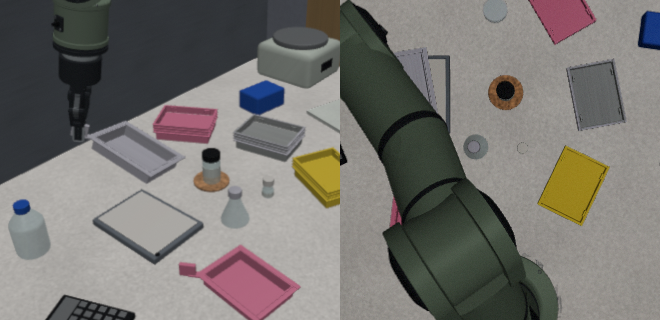

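The stack is intact and the jar is on the mat. The tray hangs 18.8° tab-high, because the grip pivoted about 9°. I'll tilt the tool to level it and lower it to height.

```bash
python3 - <<'E'
from chk import *
R=peel(-8.8)[1]; g=np.array([613,290,205.]); p=g+19*R[:,2]
g0=g+[0,0,20]; movel(g0+19*R[:,2],R,max_speed=40); st("level")
movel(p,R,max_speed=60); wait(.5); st("final"); tray_plane()
import pickle
P=cloud(pickle.load(open("top0.pkl","rb")));c=camera("side"); cv2.imwrite("pics/fin.png",c["image"][60:400,60:440])
h=cloud(c).reshape(-1,3)
q=h[(abs(h[:,2]-60)<200)&(h[:,2]>130)&(h[:,2]<215)&(abs(h[:,0]-535)<110)&(abs(h[:,1]-206)<95)]; print("tray xy 2/98%",np.percentile(q,[2,98],axis=0).round())
k=np.argwhere(c["image"][...,0]>=0)
q=h[(abs(h[:,2]-18)<8)&(h[:,2]>12)&(abs(h[:,0]-535)<130)&(abs(h[:,1]-206)<110)];print("panel",np.percentile(q,[1,99],axis=0).round(),np.percentile(q,[1,99],axis=0).mean(0).round())
E
```

```text
level t21.78 p [611.1 287.7 206.4] gap 9.2 F [ 0.2 -0.3 -0.8] M [ 0.23 -0.21  0.06]
final t22.77 p [611.  287.9 186.3] gap 9.5 F [-0.1 -0.4  0.1] M [ 0.21 -0.19 -0.02]
floor pts 745 centre [537.5 196.8 169.5] n [-0.011 -0.02   1.   ] tilt deg 1.3 peel-tilt 1.3 roll -0.3
tray xy 2/98% [[452. 144. 167.]
 [607. 290. 202.]]
panel [[435. 135.  13.]
 [631. 282.  22.]] [533. 208.  17.]
```

View pics/fin.png

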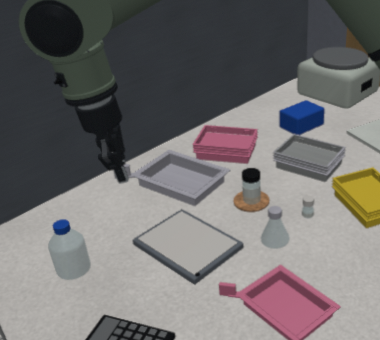

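The final view shows the tray level at (180,175), held by its tab above the panel. The jar is on the mat at (251,188) and the stack is flat at (310,155). All the checks are within limits, so I'm handing in.

```bash
python3 -c "
from h import *
print(finish_job()); st()"
```

```text
the job is handed in; nothing more can be done
None
the job is handed in; nothing more can be done
```

The jar is standing on the cork mat, and the tray was handed in held by its tab over the light panel. The job took about 23 s of robot time; no verdict was reported.

- **Jar:** I lifted it out of the tray and set it on the mat under a force guard. The last picture shows it upright, released and roughly centred.
- **Peel:** I tilted the tool to 9.5° about the far corner. A picture there showed the tab corner clear while the far side was still nested. I then lifted the tray free; wrist forces stayed below about 7 N.
- **Tray at the end:** It was 1.3° off level, with its underside about 148 mm above the panel and the gripper gap at 9.5 mm on the tab. By the tool position it was centred to within about 5 mm.
- **Rest of the bench:** In the last pictures the stack sat flat, with no visible shift, and the bystanders looked untouched.

**Checks that disagreed:**
- **Pivoted grip:** The tray turned about 9° in the grip during the peel and hung 18.8° off level, so I tilted the tool to correct it.
- **Side force:** About 6 N of sideways force built up at the end of the peel; it dropped to about 2 N when I shifted the tool about 2 mm sideways.
- **Centring:** The camera estimates of the tray's centre disagreed by about 10–20 mm in y (197 from the floor fit, about 217 from the rim edge). The panel centre measured about 207, so either is within the 50 mm limit.

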